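# Stand the toppled flanged holder up and slide it back into its row

## Robot

A 7-joint arm with a two-finger parallel gripper is mounted at the origin on the work surface. World frame = base frame: x ahead of the robot, y to its left, z up, the work surface at z = 0. Lengths are in m, angles in rad, forces in N, time in s.
With the tool pointing down it reaches from about 0.4 to 0.75 m from the base axis. Payload 19.5 kg.
Tool frame: the origin (TCP) lies between the finger pads; the fingertips stand 8 mm ahead of it and the grasp point (between the pads) lies 11 mm behind it (nose_length is the distance from the TCP to the fingertips, in m); x points along the fingers, y is the direction in which the jaws open and shut, and the axes are right-handed (so a half turn about x gives the same grasp; the last joint's range is limited). The gripper opens to 85 mm and grips with 20 to 120 N. Pads are 22 mm wide; open, the fingers measure 114 mm over their backs; the gripper's body (76 mm by 85 mm) begins 54 mm behind the grasp point. The pads swing forward as they close: fully open they stand 13 mm farther back than shut.
Start: joints at [1.18, 0.707, -0.028, 1.485, 0.022, 0.951, -0.075], TCP at [0.197, -0.54, 0.239] pointing down, gripper open.
Joint ranges: [-2.71, 2.71], [-0.32, 2.16], [-1.57, 1.52], [0, 2.45], [-1.46, 4.6], [0, 2.02], [-2.83, 2.83]. Speed limits (rad/s): [1.89, 1.89, 2.57, 2.57, 3.01, 3.01, 3.01].

## Interface

Orientations are given as a unit quaternion [x, y, z, w].
In Python, from bench import goto, move_straight, movej, grip, sleep, solve_ik, read_state, camera, Unreachable, finish_job, nose_length gives the robot as it stands. Calls block until the motion is done:
- goto(position, orientation): joint-space move of the TCP to a pose.
- move_straight(position, orientation=None, vel=0.15): straight line of the TCP; orientation=None keeps the orientation; vel is the mean speed in m/s.
- movej(angles): joint-space move.
- grip(opening, newtons=None): opening from 0.0 (shut) to 1.0 (fully open); newtons is the grip in N (None keeps the last); returns when the fingers have stopped.
- sleep(seconds).
- solve_ik(position, orientation): joint angles nearest the present ones, or None.
- read_state(): the state.
- camera(name): name is "scene" or "side" or "wrist"; returns a dict with "frame" (400x640x3 uint8, red, green, blue), "fx", "fy", "cx", "cy" (pixels), "R" (3x3) and "t" (3): a world point X has camera coordinates R X + t. Camera axes: x right, y down, z forward; pixel columns grow to the right and rows downward; lengths in m; the calibration is good to about 2 mm. A picture is of the moment at which its call begins. There is no depth.
A pose or a line that the arm cannot do raises Unreachable and nothing moves.
- finish_job(): hands the job in, once; it reports no verdict.
The state is a dict: "time": time; "joint_pos": joint angles; "dq": joint speeds; "effort": joint torques, N m; "tcp_pos": TCP position; "orientation": TCP orientation; "force": force on the tool from outside, world axes, zero at the start; "moment": the same for the moment, N m; "finger_gap": opening from 0.0 (shut) to 1.0 (fully open).
Only numpy, scipy, OpenCV 4.12 (cv2) and the standard library are available. Lean on these libraries where they do the work, as an engineer would, in place of code of your own. Each camera call takes 0.05 s, during which the arm holds its last target.

## Task

One of the flanged metal holders on the bench, the one with the square flange and a tube, has been knocked over. Tip it back up onto its flange by pushing on it with the fingers, and push it along the bench into the middle of the gap between the two round holders until its flange meets the stop rail. Only push: never lift or carry it, leave everything else on the bench as it is, and finish with the hand clear.

Things in the scene. Friction and masses are not known exactly. Their poses are not given: they have to be found in the camera images.
- holder: Toppled aluminium holder, 0.13 to 0.25 kg, loose: square flange 70 x 70 x 10 mm with a tube 24 mm in diameter standing 60 mm out of its middle. Origin: centre of the flange's outer face (underside when upright); z runs along the tube (up when upright), x and y along the flange's sides. Lying, the flange's lower edge and the tube's free end rest on the bench; the flange's upper edge is 65 mm up.
- tube_end (a point): Centre of the tube's free end, 70 mm from the holder's origin along z. At the start it points towards the robot within 0.5 rad, 21 degrees below level. The upper part of the flange, pushed from the tube's side away from the tube, tips over its lower edge, which grips the bench; 43 degrees on it drops onto its flange by itself, its centre then about 50 mm farther along than the lying origin.
- corner0 (a point): Corner of the flange's outer face (the underside when upright), at x +35, y +35 mm in the holder's axes.
- corner1 (a point): The same, at x +35, y -35 mm.
- corner2 (a point): The same, at x -35, y -35 mm.
- corner3 (a point): The same, at x -35, y +35 mm.
- rail: Stop rail fixed on the bench beyond the toppled holder: a dark steel bar 420 mm long, 16 mm deep, 15 mm high. Origin: on the bench, at mid-length of the face that looks towards the robot, which is also the middle of the gap between the two round holders; x points away from the robot, square into that face; y along the bar.
- neighbour_a: Round aluminium holder, standing: round flange 58 mm in diameter and 12 mm thick with a tube 28 mm in diameter, 75 mm tall in all. Origin: centre of its underside. It stands at the rail, 135 mm to one side of the rail's middle (either side), and must stay.
- neighbour_b: Round black holder, standing, of the same form but 60 mm tall; origin: centre of its underside. It stands at the rail, 135 mm to the other side, and must stay.
- plug: Bystander: small aluminium plate 40 x 40 x 8 mm with a round boss, 15 mm high in all. Origin: centre of its underside.
- handset: Bystander: grey hand-held tester 130 x 45 x 22 mm lying flat. Origin: centre of its underside.
- jar: Bystander: closed jar 52 mm in diameter, 60 mm tall. Origin: centre of its underside.
- driver: Bystander: screwdriver 170 mm long lying flat. Origin: near its middle, underneath.
- spacer: Bystander: steel block 45 x 30 x 30 mm. Origin: centre of its underside.
Things that resemble listed ones, but are neither listed nor needed, are in the scene too. What is shaped like the holder but orange is not meant.

How it is judged:
At the end, for the whole second after the job is handed in: The holder stands upright on its flange on the bench (within 0.06 rad, underside within 6 mm of the bench), at rest, its centre within 25 mm of the middle of the gap along the rail and on the robot's side of it, and at least one corner of its flange is less than 7 mm from the rail's face (angle between holder's own z axis and vertical below 0.06 rad and height (world z) of holder below 0.006 m and y of holder in the frame of rail between -0.025 and 0.025 m and x of any of corner0, corner1, corner2, corner3 in the frame of rail above -0.007 m and x of holder in the frame of rail below -0.03 m and linear speed of holder below 0.01 m/s); the robot touches nothing.
It fails at once if the holder is lifted or carried (height (world z) of holder above 0.055 m or (angle between holder's own z axis and vertical below 0.25 rad and height (world z) of holder above 0.014 m)).
It fails at once if another thing on the bench is shifted by more than 15 mm or knocked over (distance of any of neighbour_a, neighbour_b, plug, handset, jar, driver, spacer from where it was at the start of the episode above 0.015 m or angle between any of neighbour_a, neighbour_b, plug, handset, jar, driver, spacer's own z axis and vertical above 0.3 rad).
It also fails if it takes over 72 s, if anything falls off the work surface, if the arm or the gripper's body presses on something with over 40 N, if the wrist force passes 120 N, or if a joint passes its speed limit or range.

## Working session

There is one attempt and no reset: what is moved stays moved. The work goes in short steps, each a Python script; the robot and the scene stay as the last script left them, time stands still between calls to the robot, and variables do not carry over. Pictures are saved under pics/ and viewed, and the job is handed in when it is done.

```bash
mkdir -p pics; ls; python3 - <<'E'
from bench import *
import cv2
for n in ["scene","side","wrist"]:
    c=camera(n); cv2.imwrite(f"pics/{n}0.png",cv2.cvtColor(c["frame"],cv2.COLOR_RGB2BGR))
    print(n,c["fx"],c["cx"],c["cy"],c["R"],c["t"])
s=read_state();print(s,nose_length)
E
```

```text
pics
scene 392.9794990247508 320.51560312360857 203.24365129188695 [[-0.7771785   0.62911783  0.01429448]
 [ 0.48502551  0.61333803 -0.6233512 ]
 [-0.4009287  -0.47752196 -0.78181133]] [ 0.46643813 -0.22372986  1.19214985]
side 361.8934399143141 322.4760061074102 195.00918778988574 [[-0.85895343 -0.51185488  0.0142684 ]
 [-0.37250382  0.60550109 -0.70328468]
 [ 0.35134016 -0.60940382 -0.71076514]] [0.47750589 0.25962382 0.70523189]
wrist 309.9794550149374 319.87720708045475 195.9156519044439 [[ 0.34057379 -0.94021535 -0.00214305]
 [-0.90412377 -0.32812413  0.27366909]
 [-0.25801106 -0.09126694 -0.96182152]] [-0.57430505 -0.03488699  0.37919051]
{'time': 0.15, 'joint_pos': array([ 1.18029424,  0.70695364, -0.02762087,  1.48483904,  0.02199629,
        0.95089076, -0.07553105]), 'dq': array([-0.00143857, -0.00366172,  0.00136654, -0.00266425,  0.00067241,
       -0.00117275,  0.00029705]), 'effort': array([ 1.31296412e-03, -8.83294487e+01,  1.23498615e+00, -2.36192572e+01,
        1.70092878e-02,  5.35524159e-03,  3.19850915e-05]), 'tcp_pos': array([ 0.19646769, -0.5402146 ,  0.23895087]), 'orientation': array([-0.69632933, -0.1229582 ,  0.69643547, -0.12241072]), 'force': array([-0.32365224,  0.29383054, -0.43389392]), 'moment': array([0.02218384, 0.03540787, 0.0127329 ]), 'finger_gap': 1.002045278637095} 0.008
```

View pics/scene0.png

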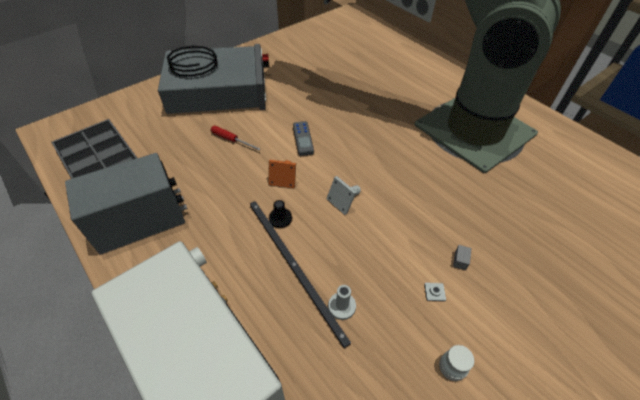

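View pics/side0.png

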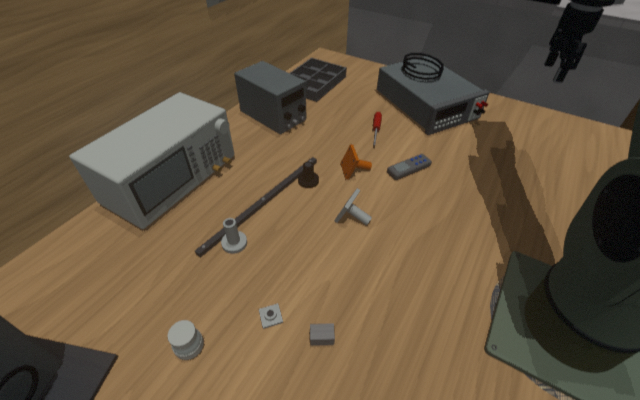

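View pics/wrist0.png

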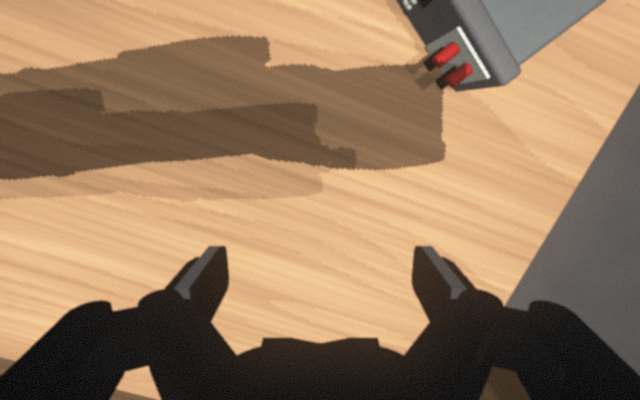

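The holder lies near scene (343,195) / side (353,210), with the orange decoy next to it at scene (282,174). The rail runs from scene (253,205) to (347,342), with the black neighbour at (281,216) and the aluminium one at (342,303). I'll enlarge these areas.

```bash
python3 - <<'E'
import cv2
a=cv2.imread("pics/scene0.png");b=cv2.imread("pics/side0.png")
cv2.imwrite("pics/c1.png",cv2.resize(a[165:225,260:370],None,fx=7,fy=7,interpolation=cv2.INTER_CUBIC))
cv2.imwrite("pics/c2.png",cv2.resize(b[140:240,300:440],None,fx=5.5,fy=5.5,interpolation=cv2.INTER_CUBIC))
cv2.imwrite("pics/c3.png",cv2.resize(a[195:350,240:365],None,fx=3.8,fy=3.8,interpolation=cv2.INTER_CUBIC))
cv2.imwrite("pics/c4.png",cv2.resize(b[150:260,190:330],None,fx=5,fy=5,interpolation=cv2.INTER_CUBIC))
E
```

```text
(no output)
```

View pics/c1.png

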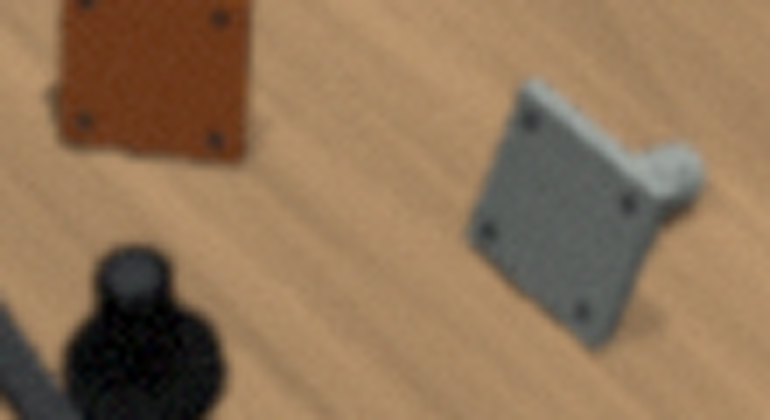

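View pics/c2.png

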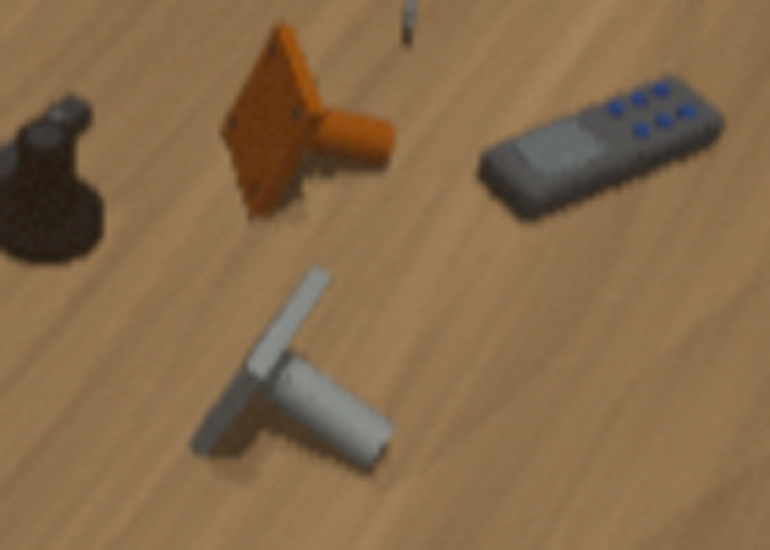

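View pics/c3.png

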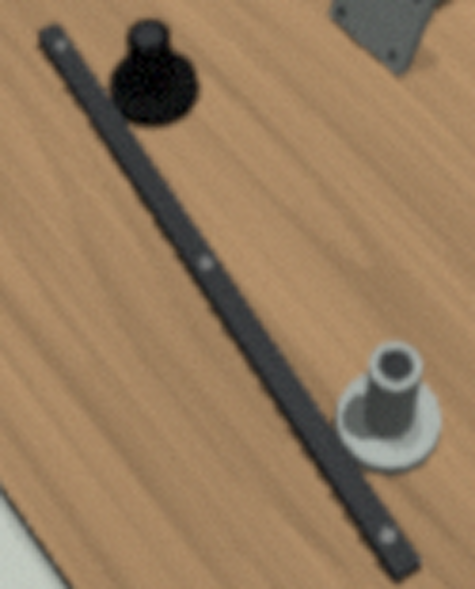

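View pics/c4.png

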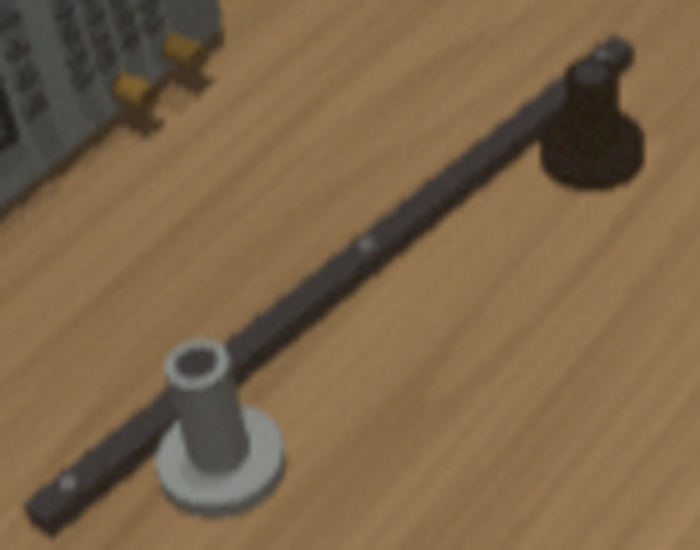

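```bash
cat > h.py <<'E'
from bench import *
import numpy as np, cv2
from scipy.optimize import least_squares
from scipy.spatial.transform import Rotation as Ro
CAM={"scene":dict(f=392.9794990247508,cx=320.51560312360857,cy=203.24365129188695,R=np.array([[-0.7771785,0.62911783,0.01429448],[0.48502551,0.61333803,-0.6233512],[-0.4009287,-0.47752196,-0.78181133]]),t=np.array([0.46643813,-0.22372986,1.19214985])),
"side":dict(f=361.8934399143141,cx=322.4760061074102,cy=195.00918778988574,R=np.array([[-0.85895343,-0.51185488,0.0142684],[-0.37250382,0.60550109,-0.70328468],[0.35134016,-0.60940382,-0.71076514]]),t=np.array([0.47750589,0.25962382,0.70523189]))}
def proj(n,X):
    c=CAM[n];p=c["R"]@np.asarray(X)+c["t"];return np.array([c["f"]*p[0]/p[2]+c["cx"],c["f"]*p[1]/p[2]+c["cy"]])
def unp(n,uv,z):
    c=CAM[n];d=c["R"].T@np.array([(uv[0]-c["cx"])/c["f"],(uv[1]-c["cy"])/c["f"],1]);o=-c["R"].T@c["t"]
    return o+d*(z-o[2])/d[2]
def snap(n,name,crop=None,k=1):
    c=camera(n);im=cv2.cvtColor(c["frame"],cv2.COLOR_RGB2BGR)
    if crop: im=im[crop[1]:crop[3],crop[0]:crop[2]]
    cv2.imwrite(f"pics/{name}.png",cv2.resize(im,None,fx=k,fy=k,interpolation=cv2.INTER_CUBIC)); return c
E
python3 - <<'E'
from h import *
s=[(255.8,206.8),(294.2,264.2),(342.1,336.1)]; d=[(310.6,160.4),(263.4,198.6),(203.6,246.4)]
for a,b in zip(s,d):print(unp("scene",a,.015),unp("side",b,.015))
# neighbours: scene flange bottoms
# holder fit
th=np.arctan2(23,60)
def pts(p):
    x,y,yaw=p  # lower inner edge midpoint on bench; yaw = horizontal dir of tube
    h=np.array([np.cos(yaw),np.sin(yaw),0]);w=np.array([-h[1],h[0],0]);u=np.array([0,0,1.])
    z=np.cos(th)*h-np.sin(th)*u; v=np.cos(th)*u+np.sin(th)*h
    E=np.array([x,y,0]); O=E+35*v/1000-.010*z
    return O,z,v,w
def P(p,a,b,c): # a along w, b along v, c along z, mm
    O,z,v,w=pts(p);return O+(a*w+b*v+c*z)/1000
S=lambda u,v:(260+u/7,165+v/7); D=lambda u,v:(300+u/5.5,140+v/5.5)
# w for yaw~pi: w=( -sin, cos)=(0,-1)
obs=[("scene",S(522,88),None)]
def fit(sw):
    O=[("scene",S(520,90),sw*35,35,0),("scene",S(660,205),-sw*35,35,0),("scene",S(472,237),sw*35,-35,0),("scene",S(598,350),-sw*35,-35,0),
     ("side",D(328,272),sw*35,35,10),("side",D(248,365),-sw*35,35,0),("side",D(268,378),-sw*35,35,10),("side",D(195,447),-sw*35,-35,0),("side",D(378,447),0,0,70)]
    f=lambda p:np.concatenate([proj(n,P(p,a,b,c))-np.array(q) for n,q,a,b,c in O])
    return least_squares(f,[*unp("scene",(343,205),0)[:2],np.pi],loss="soft_l1")
for sw in(1,-1):
    r=fit(sw);print(sw,r.x,r.cost,r.fun.round(1));print(pts(r.x)[0],P(r.x,0,0,70))
for n,uv in dict(blk=(281,219),al=(342,307),jar=(457,368),plug=(435,293),spacer=(462,262),handset=(303,141),orange=(284,184)).items():print(n,unp("scene",uv,0)[:2])
E
```

```text
[ 0.68685982 -0.14874549  0.015     ] [ 0.68588099 -0.15176872  0.015     ]
[0.70911288 0.04093967 0.015     ] [0.70762631 0.03904444 0.015     ]
[0.73162088 0.22991095 0.015     ] [0.73052472 0.22849687 0.015     ]
1 [ 0.51538147 -0.03259658  3.21602399] 3.555774816901801 [-0.1 -1.   0.5 -1.5 -1.2  0.   0.2 -0.1  0.3  0.6 -0.4  0.3 -0.4  0.3
 -1.7  0.1  0.4 -0.5]
[ 0.5122     -0.03283382  0.03626047] [ 0.44701874 -0.03769433  0.01120495]
-1 [ 0.48286641 -0.00872403  4.73971655] 156.38083251450624 [ 27.9  -0.9 -13.   -3.4  39.1   0.9   1.2  -1.3  10.8  16.6  -3.4  -9.7
  -5.3 -13.5   0.2   0.5  -6.4 -16.6]
[ 0.48295358 -0.01191314  0.03626047] [ 0.48473955 -0.07725097  0.01120495]
blk [ 0.65403637 -0.08887085]
al [0.68688954 0.17935418]
jar [0.59508913 0.41162929]
plug [0.5077278  0.28136868]
spacer [0.39947456 0.269115  ]
handset [ 0.43964727 -0.27973576]
orange [ 0.58093199 -0.17799592]
```

Both cameras agree on the rail to about 2 mm, and the holder fit is good to about 1 px. Next I tip it up with the fingers straddling the tube.

```bash
cat >> h.py <<'E'
def ori(yaw,tilt=0,s=1):
    p=np.array([np.cos(yaw),np.sin(yaw),0]);x=np.sin(tilt)*p-np.cos(tilt)*np.array([0,0,1.]);y=s*np.array([-p[1],p[0],0])
    return Ro.from_matrix(np.c_[x,y,np.cross(x,y)]).as_quat()
RF=np.array([0.7004,0.0409]);RY=-0.117
def torail(X):
    d=np.asarray(X)[:2]-RF;c,s=np.cos(RY),np.sin(RY);return np.array([c*d[0]+s*d[1],-s*d[0]+c*d[1]])
E
python3 - <<'E'
from h import *
print(Ro.from_quat(read_state()["orientation"]).as_matrix().round(2))
for yaw,pos in((.0745,(.45,-.037,.046)),(.0745,(.535,-.03,.046)),(1.4,(.55,-.1,.01)),(1.5,(.58,0,.01)),(-.117,(.52,.05,.01)),(-.117,(.62,.05,.01))):
  for s in(1,-1):
    for t in(0,.25):
      q=solve_ik(pos,ori(yaw,t,s));print(yaw,pos,s,t,None if q is None else q.round(2))
E
```

```text
[[-0.    0.34 -0.94]
 [ 0.   -0.94 -0.34]
 [-1.   -0.    0.  ]]
0.0745 (0.45, -0.037, 0.046) 1 0 [ 0.16  0.91 -0.27  2.09  0.95  0.26  0.7 ]
0.0745 (0.45, -0.037, 0.046) 1 0.25 [ 0.64  1.29 -1.35  2.33  1.78  1.23 -0.1 ]
0.0745 (0.45, -0.037, 0.046) -1 0 [-0.02  0.91  0.06  2.1  -0.32  0.14 -1.16]
0.0745 (0.45, -0.037, 0.046) -1 0.25 [ 0.28  0.96 -0.47  2.34  2.36  0.5   2.46]
0.0745 (0.535, -0.03, 0.046) 1 0 [ 0.3   1.01 -0.58  1.79  0.9   0.63  0.81]
0.0745 (0.535, -0.03, 0.046) 1 0.25 [ 0.56  1.19 -1.13  2.04  1.68  0.96  0.14]
0.0745 (0.535, -0.03, 0.046) -1 0 [-0.08  0.96  0.15  1.8  -0.32  0.4  -1.2 ]
0.0745 (0.535, -0.03, 0.046) -1 0.25 [ 0.15  0.93 -0.25  2.06  2.04  0.2   2.78]
1.4 (0.55, -0.1, 0.01) 1 0 [-0.13  1.11  0.52  1.73 -0.95  0.58 -2.33]
1.4 (0.55, -0.1, 0.01) 1 0.25 [ 0.1   1.09  0.32  1.7  -0.99  0.65 -2.18]
1.4 (0.55, -0.1, 0.01) -1 0 [ 0.19  1.03 -0.12  1.71  0.27  0.41 -0.3 ]
1.4 (0.55, -0.1, 0.01) -1 0.25 [ 0.44  1.07 -0.36  1.69  0.15  0.43 -0.05]
1.5 (0.58, 0, 0.01) 1 0 [-0.33  1.14  0.57  1.65 -0.94  0.66 -2.45]
1.5 (0.58, 0, 0.01) 1 0.25 [-0.09  1.1   0.33  1.64 -0.98  0.67 -2.29]
1.5 (0.58, 0, 0.01) -1 0 [ 0.01  1.05 -0.13  1.64  0.25  0.47 -0.35]
1.5 (0.58, 0, 0.01) -1 0.25 [ 0.26  1.09 -0.37  1.63  0.17  0.46 -0.15]
-0.117 (0.52, 0.05, 0.01) 1 0 [ 0.02  1.02 -0.33  1.85  0.77  0.4   0.57]
-0.117 (0.52, 0.05, 0.01) 1 0.25 [ 0.41  1.4  -1.35  2.09  1.78  1.35 -0.26]
-0.117 (0.52, 0.05, 0.01) -1 0 [-0.25  1.02  0.17  1.85 -0.49  0.31 -1.37]
-0.117 (0.52, 0.05, 0.01) -1 0.25 [-0.06  1.01 -0.25  2.1   2.19  0.34  2.24]
-0.117 (0.62, 0.05, 0.01) 1 0 [ 0.13  1.15 -0.59  1.46  0.8   0.78  0.69]
-0.117 (0.62, 0.05, 0.01) 1 0.25 [-0.14  1.04 -0.04  1.75  0.78  0.15  0.53]
-0.117 (0.62, 0.05, 0.01) -1 0 [-0.27  1.12  0.3   1.47 -0.48  0.62 -1.42]
-0.117 (0.62, 0.05, 0.01) -1 0.25 [-0.26  1.06  0.18  1.76 -0.7   0.12 -1.19]
```

```bash
python3 - <<'E'
from h import *
q=ori(.0745,0,-1)
p=np.array([np.cos(.0745),np.sin(.0745)]);O=np.array([.5122,-.0328])
def at(d,z): return [*(O+d*p),z]   # d: TCP along from origin
goto(at(-.072,.2),q); grip(.42,40)
move_straight(at(-.072,.046),vel=.15)
s=read_state();print(s["time"],s["tcp_pos"],s["force"],s["finger_gap"])
snap("side","s1",(280,120,440,240),5)
move_straight(at(-.02,.046),vel=.05)
s=read_state();print(s["time"],s["tcp_pos"],s["force"])
snap("side","s2",(280,120,440,240),5)
E
```

```text
3.875 [ 0.4406247  -0.03816922  0.0465881 ] [ 0.27523409  0.17610541 -0.76262096] 0.42210787295634483
5.1167 [ 0.49200489 -0.03432107  0.0459886 ] [-0.32774586 -0.32682527  0.58355737]
```

View pics/s1.png

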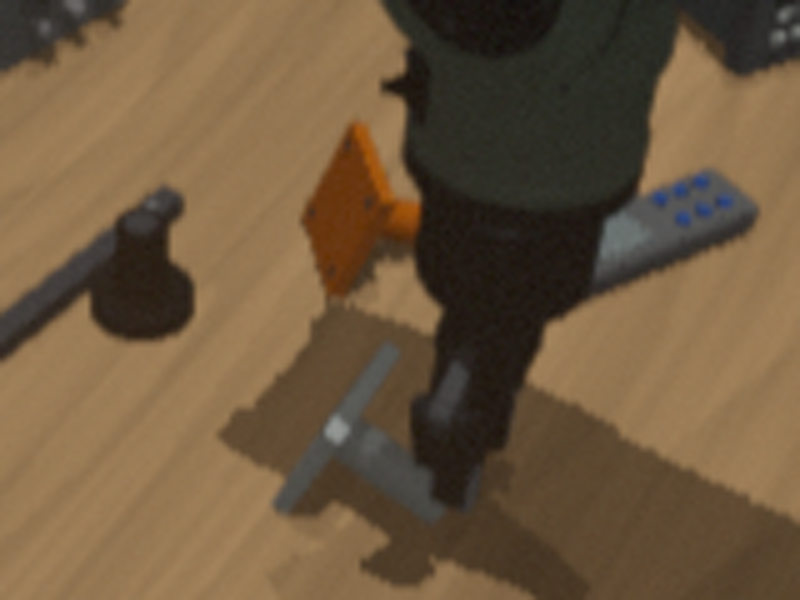

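View pics/s2.png

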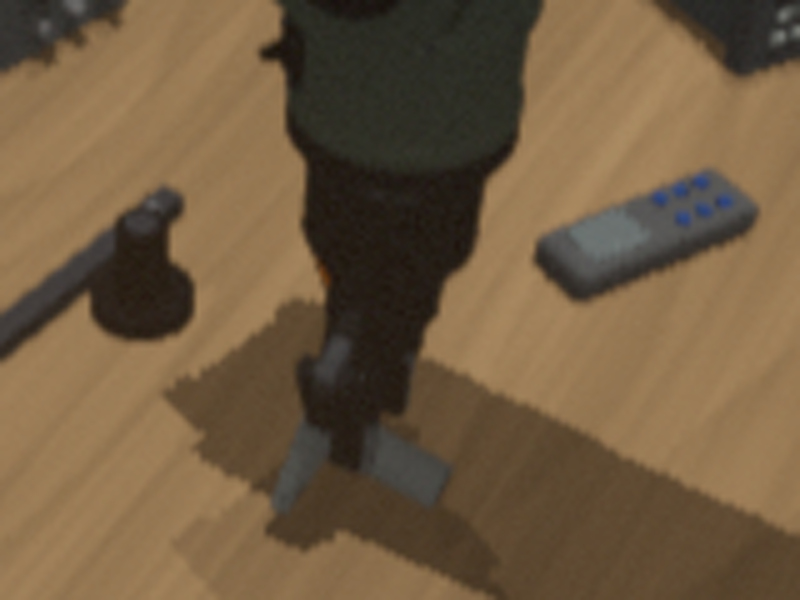

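s1 shows the fingers over the tube just behind the flange. In s2 the flange is turning: the tube end has risen to crop (430,480), and the lower edge at (280,505) hasn't moved. I'll keep going.

```bash
python3 - <<'E'
from h import *
p=np.array([np.cos(.0745),np.sin(.0745)]);O=np.array([.5122,-.0328])
def at(d,z): return [*(O+d*p),z]
for i,d in enumerate((0,.012,.022)):
    move_straight(at(d,.046),vel=.05); sleep(.2)
    s=read_state();print(s["time"],s["tcp_pos"],s["force"])
    snap("side",f"t{i}",(280,140,400,240),3.3)
import cv2
cv2.imwrite("pics/t.png",np.hstack([cv2.imread(f"pics/t{i}.png") for i in (0,2)]))
E
```

```text
5.9167 [ 0.51198997 -0.03281486  0.04600658] [-1.12345727 -0.14420826  0.07146038]
6.5583 [ 0.52399063 -0.031937    0.04600583] [ 0.04552394 -0.85509127  0.38256635]
7.1583 [ 0.53393072 -0.03118713  0.04599682] [ 0.84853723  0.28387589 -0.06790739]
```

View pics/t.png

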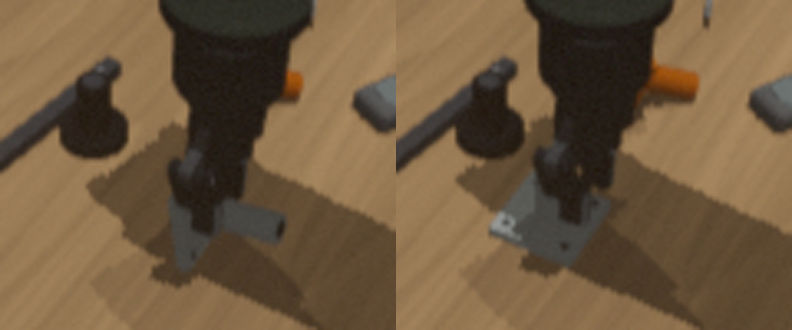

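The holder has dropped onto its flange. I'll back off, raise the hand and measure again.

```bash
python3 - <<'E'
from h import *
q=ori(.0745,0,-1)
move_straight([.45,-.0375,.046],vel=.2); move_straight([.45,-.0375,.13],vel=.25)
goto([.44,-.12,.2],ori(.6,0,-1))
snap("side","u1",(270,140,430,240),5);snap("scene","u2",(260,165,380,255),6.6)
print(read_state()["time"])
E
```

```text
8.8833
```

View pics/u1.png

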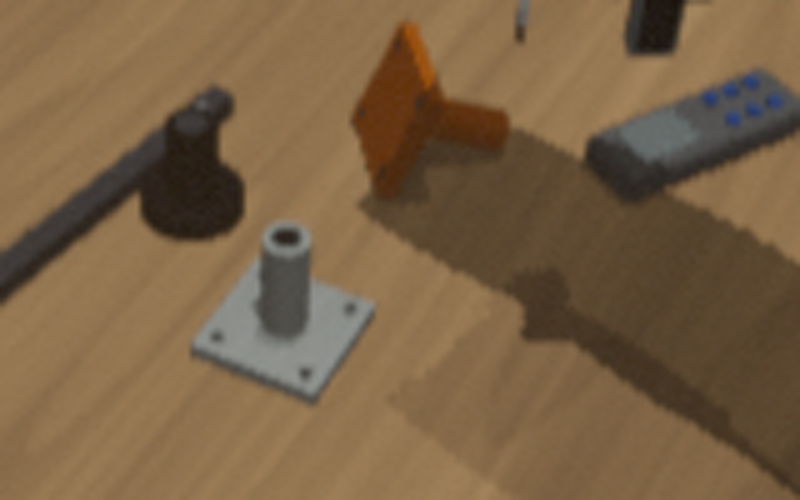

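View pics/u2.png

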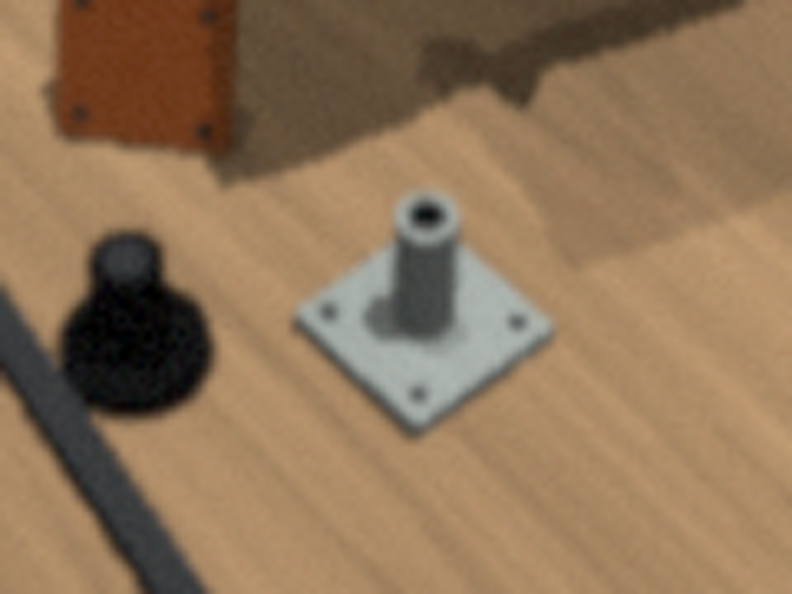

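The holder now stands upright: scene top corners at crop (297,318), (553,326) and (415,428), tube top at (427,216). I'll fit its pose.

```bash
cat >> h.py <<'E'
def upfit(obs,x0):
    """obs: (cam,uv,(lx,ly,z mm))"""
    def f(p):
        c,s=np.cos(p[2]),np.sin(p[2]);o=[]
        for n,uv,(a,b,z) in obs:
            o.append(proj(n,[p[0]+(c*a-s*b)/1e3,p[1]+(s*a+c*b)/1e3,z/1e3])-np.array(uv))
        return np.concatenate(o)
    return least_squares(f,x0,loss="soft_l1")
E
python3 - <<'E'
from h import *
S=lambda u,v:(260+u/6.6,165+v/6.6); D=lambda u,v:(270+u/5,140+v/5)
# a = forward(+x), b=+y.
obs=[("scene",S(297,316),(35,-35,10)),("scene",S(553,326),(-35,35,10)),("scene",S(415,427),(35,35,10)),("scene",S(427,216),(0,0,70)),
("side",D(193,345),(35,35,10)),("side",D(375,304),(-35,-35,10)),("side",D(315,391),(-35,35,10)),("side",D(287,236),(0,0,70))]
r=upfit(obs,[.562,-.029,.07]);print(r.x,r.cost,r.fun.round(1),torail(r.x),r.x[2]-RY)
E
```

```text
[ 0.56300863 -0.0312948   0.05932127] 1.8356524189165981 [-0.7 -0.9  0.5 -0.6  0.6 -0.4  0.1 -0.2 -1.  -0.3 -0.2 -0.4 -0.2  0.4
 -0.4  0.2] [-0.12802454 -0.08773937] 0.17632127349305157
```

```bash
python3 - <<'E'
from h import *
T=.12; H=np.array([.563,-.0313]); yaw=1.630
p=np.array([np.cos(yaw),np.sin(yaw)]); a=H-p*.063
q=ori(yaw,T,-1)
goto([*a,.15],q); grip(.3,40)
move_straight([*a,.016],vel=.15); sleep(.2)
f0=read_state()["force"][2]
for k in range(12):
    z=.016-.001*(k+1)
    move_straight([*a,z],vel=.02); s=read_state(); df=s["force"][2]-f0
    print(round(z,4),s["tcp_pos"][2].round(4),df.round(2))
    if df>4: break
print(s["time"])
snap("side","v1",(250,120,410,240),5)
E
```

```text
0.015 0.015 -0.7
0.014 0.0139 -0.48
0.013 0.0129 -0.12
0.012 0.012 0.38
0.011 0.0109 0.38
0.01 0.0099 -0.53
0.009 0.0089 0.43
0.008 0.0085 11.48
13.175
```

View pics/v1.png

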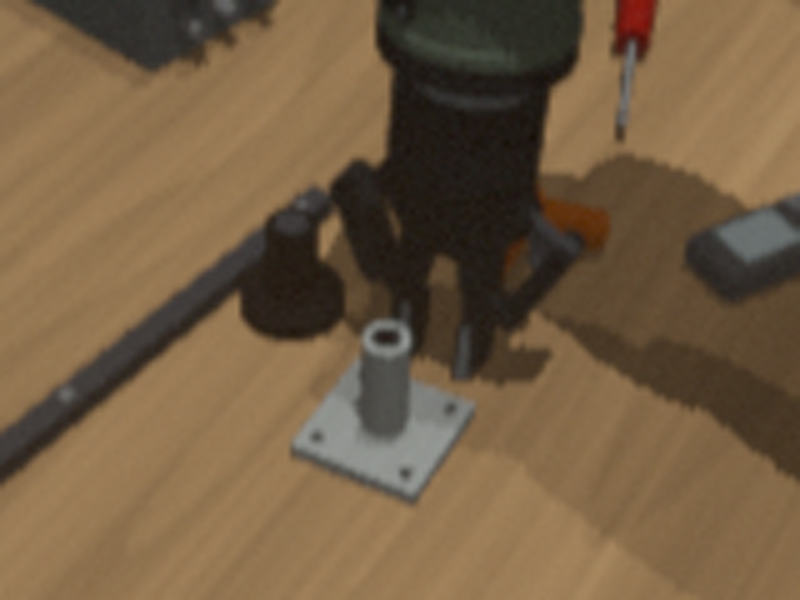

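The fingertips touch the bench at TCP z of about 8.8 mm, so I'll push with them 3 mm above it.

```bash
python3 - <<'E'
from h import *
T=.12; H=np.array([.563,-.0313]); yaw=1.630; Z=.012
p=np.array([np.cos(yaw),np.sin(yaw)])
move_straight([*(H-p*.063),Z],vel=.02)
move_straight([*(H-p*.040),Z],vel=.05)
def rail(x,y): 
    c,s=np.cos(RY),np.sin(RY);return RF+np.array([c*x-s*y,s*x+c*y])
move_straight([*rail(-.128,-.052),Z],ori(RY+np.pi/2,T,-1),vel=.05)
s=read_state();print(s["time"],s["tcp_pos"],s["force"])
snap("side","w1",(220,120,380,240),5);snap("scene","w2",(260,165,380,255),6.6)
E
```

```text
15.8417 [0.56725217 0.00399272 0.01201106] [ 0.31268627 -0.12400981 -0.24573556]
```

View pics/w1.png

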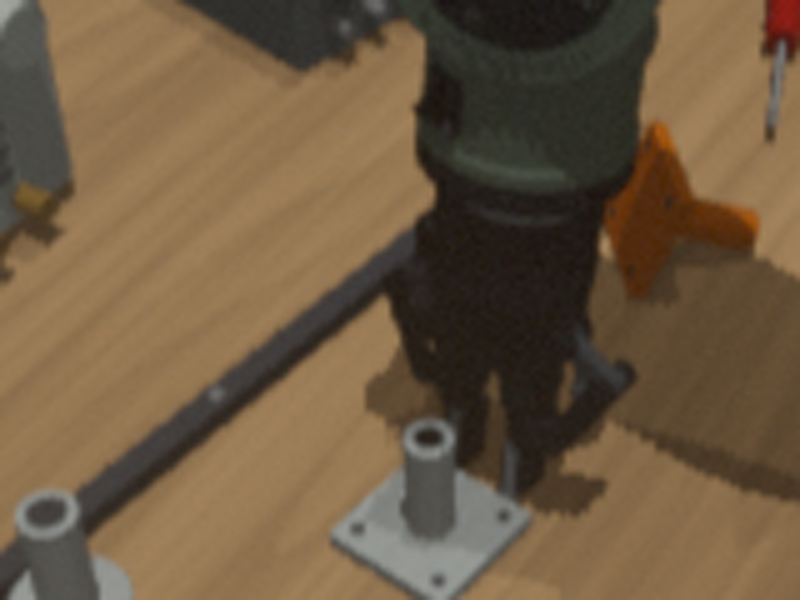

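View pics/w2.png

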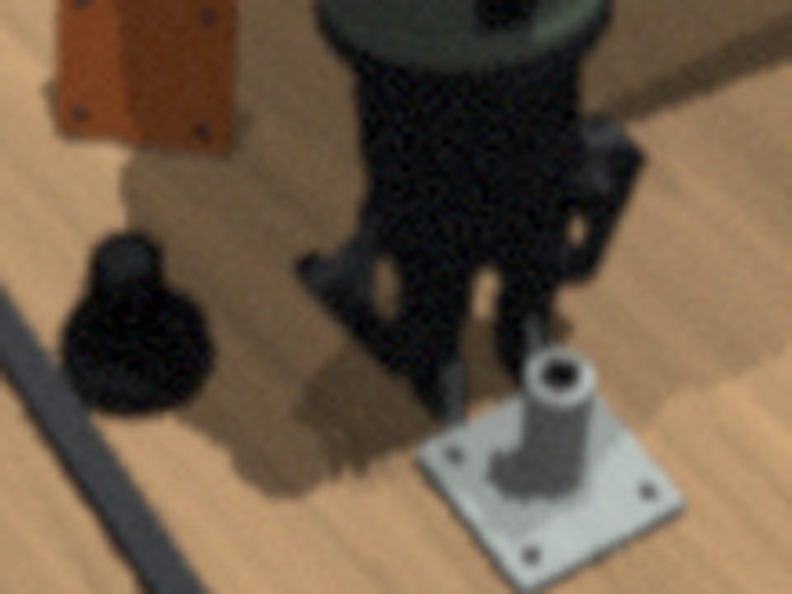

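The holder has slid along and turned with the fingers: scene corners at (418,452), (683,503) and (526,585), tube top at (561,374).

```bash
python3 - <<'E'
from h import *
S=lambda u,v:(260+u/6.6,165+v/6.6); D=lambda u,v:(220+u/5,120+v/5)
obs=[("scene",S(418,452),(35,-35,10)),("scene",S(683,503),(-35,35,10)),("scene",S(526,584),(35,35,10)),("scene",S(561,374),(0,0,70)),
("side",D(332,532),(35,35,10)),("side",D(530,515),(-35,-35,10)),("side",D(429,436),(0,0,70))]
r=upfit(obs,[.57,.03,-.1]);print(r.x,r.cost,r.fun.round(1),torail(r.x),r.x[2]-RY)
E
```

```text
[ 0.57169177  0.05119306 -0.11961978] 1.776811190874491 [-0.2 -1.   0.7 -0.7 -0.2  0.5  0.1 -0.  -1.1 -0.1  0.4 -0.4 -0.3  0.3] [-0.12902984 -0.00480184] -0.0026197826136047653
```

```bash
python3 - <<'E'
from h import *
T=.12; Z=.012
def rail(x,y): 
    c,s=np.cos(RY),np.sin(RY);return RF+np.array([c*x-s*y,s*x+c*y])
q1=ori(RY+np.pi/2,T,-1); q2=ori(RY,T,-1)
move_straight([*rail(-.128,-.0475),Z],vel=.03)
move_straight([*rail(-.128,-.085),Z],vel=.1)
move_straight([*rail(-.128,-.085),.15],vel=.2)
goto([*rail(-.20,0),.15],q2)
move_straight([*rail(-.20,0),Z],vel=.12); sleep(.2)
s=read_state();print(s["time"],s["tcp_pos"],s["force"])
move_straight([*rail(-.165,0),Z],vel=.06)
f0=read_state()["force"]
move_straight([*rail(-.094,0),Z],vel=.05);sleep(.2)
n=np.array([np.cos(RY),np.sin(RY),0])
for x in np.arange(-.092,-.0765,.001):
    move_straight([*rail(x,0),Z],vel=.02); s=read_state(); f=(s["force"]-f0)@n; print(x.round(3),f.round(2))
    if f<-4: break
print(s["time"])
snap("side","x1",(200,120,360,240),5);snap("scene","x2",(240,195,360,285),6.6)
E
```

```text
20.3417 [0.50194003 0.06430991 0.01237624] [-0.30841675  0.36790955 -0.32094112]
-0.092 0.62
-0.091 -0.79
-0.09 -1.29
-0.089 -1.28
-0.088 -1.13
-0.087 -0.52
-0.086 -0.3
-0.085 0.18
-0.084 -0.54
-0.083 -0.66
-0.082 -0.69
-0.081 -0.39
-0.08 -0.54
-0.079 -5.62
26.3417
```

View pics/x1.png

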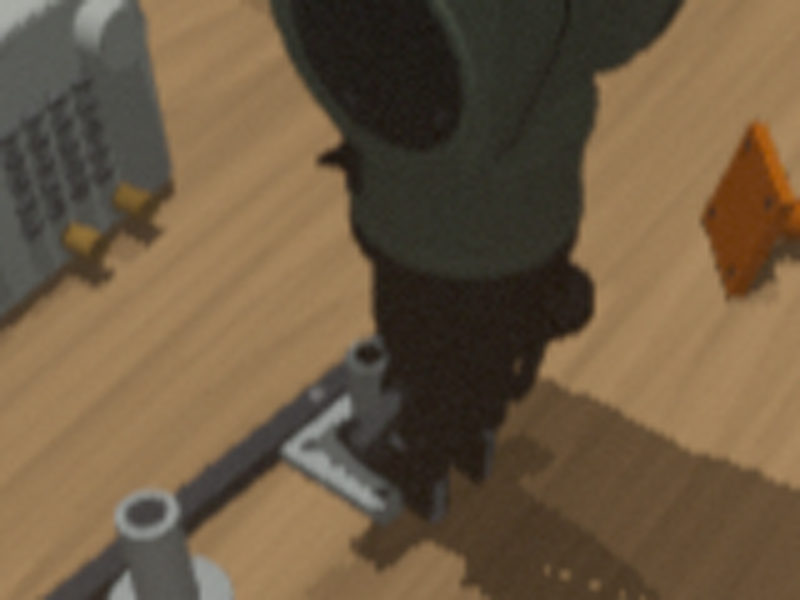

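View pics/x2.png

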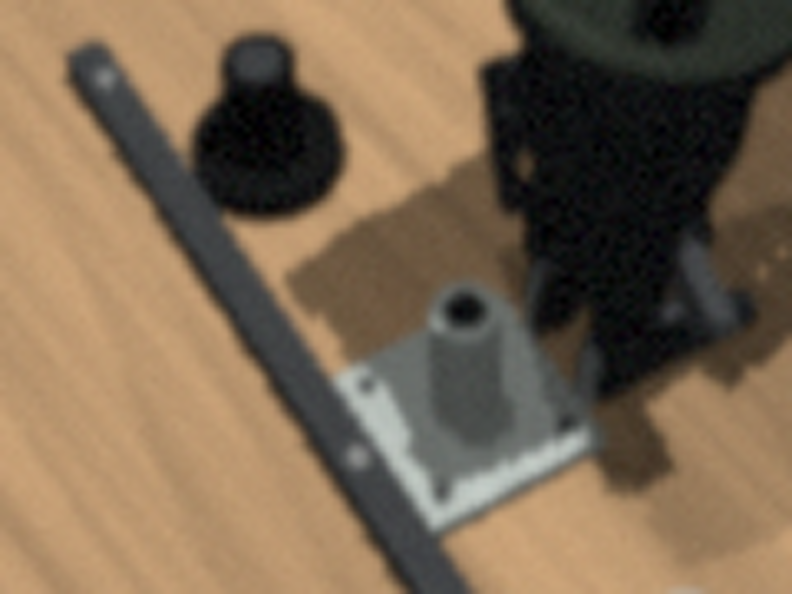

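The flange sits flush against the rail face, and the push force jumped to 5.6 N on contact. I'll retreat and check with the hand out of the way.

```bash
python3 - <<'E'
from h import *
def rail(x,y): 
    c,s=np.cos(RY),np.sin(RY);return RF+np.array([c*x-s*y,s*x+c*y])
move_straight([*rail(-.16,0),.012],vel=.06)
move_straight([*rail(-.20,0),.2],vel=.2)
goto([.42,-.1,.25],ori(0,0,-1)); sleep(.3)
s=read_state();print(s["time"],s["force"])
snap("side","y1",(200,130,340,250),5);snap("scene","y2",(240,195,360,285),6.6);snap("scene","y3")
E
```

```text
30.1333 [-0.42293878 -0.92759334  0.25223738]
```

View pics/y1.png

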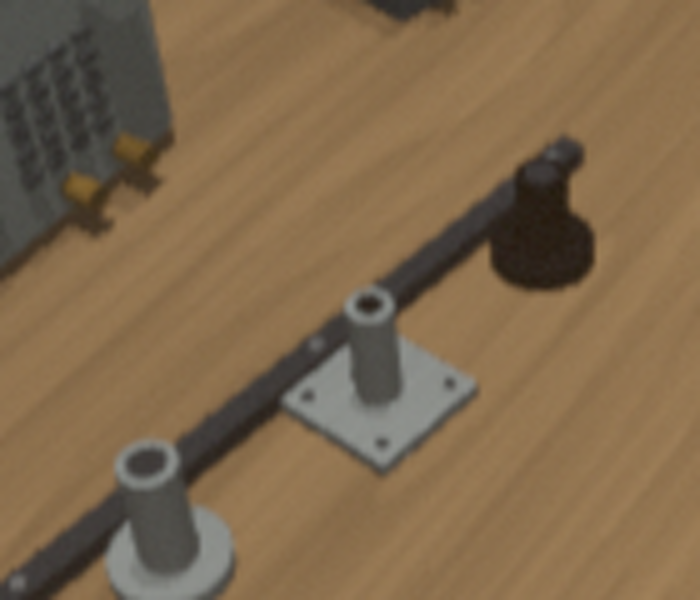

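View pics/y2.png

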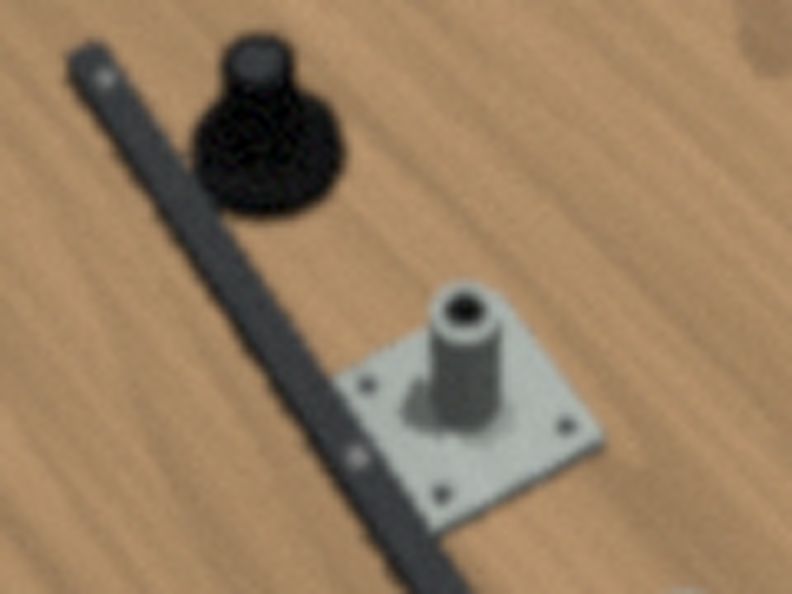

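View pics/y3.png

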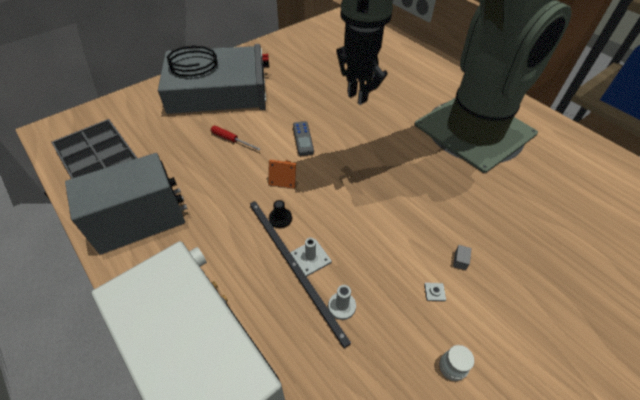

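```bash
python3 - <<'E'
from h import *
S=lambda u,v:(240+u/6.6,195+v/6.6); D=lambda u,v:(200+u/5,130+v/5)
obs=[("scene",S(605,435),(-35,35,10)),("scene",S(433,527),(35,35,10)),("scene",S(465,308),(0,0,70)),
("side",D(283,399),(35,35,10)),("side",D(477,386),(-35,-35,10)),("side",D(384,464),(-35,35,10)),("side",D(370,303),(0,0,70))]
r=upfit(obs,[.66,.05,-.1]);print(r.x,r.cost,r.fun.round(1),torail(r.x),r.x[2]-RY)
finish_job()
E
```

```text
[ 0.66484665  0.04499897 -0.13088046] 1.0498183832888746 [ 0.5 -0.4 -0.2 -0.1  0.4 -0.2 -0.7 -0.4  0.3 -0.8 -0.4  0.2 -0.1  0.2] [-3.57887664e-02 -7.93102546e-05] -0.013880463655060252
the job is handed in; nothing more can be done
```

The holder is standing upright on its flange, centred in the gap and against the stop rail. I handed the job in at about 30 s. No verdict is reported, so the checks below are my own.

- **Method:** I pushed the upper flange with the fingers either side of the tube until the holder dropped upright. I then pushed it sideways along the rail while turning it square, and finally pushed it forward until the force jumped to 5.6 N at the rail.
- **Position:** fitted from both cameras with the hand clear, the centre is 0.1 mm from the middle of the gap and 35.8 mm in front of the rail. That leaves the flange edge about 1 mm from the face, turned only 0.014 rad. The calibration is good to about 2 mm, well inside the tolerances.
- **Everything else:** in the last picture the two round holders, the bystanders and the orange part look unmoved. I judged this by eye and did not measure it. The hand is about 0.25 m above the bench, touching nothing.

None of the checks failed or disagreed beyond about 1 pixel, or 2 to 3 mm between the two cameras.

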